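# Report the culture tub left open

## Robot

A 7-joint arm with a two-finger parallel gripper is mounted at the origin on the work surface. World frame = base frame: x ahead of the robot, y to its left, z up, the work surface at z = 0. Lengths are in m, angles in rad, forces in N, time in s.
With the tool pointing down it reaches from about 0.4 to 0.85 m from the base axis. Payload 10.4 kg.
Tool frame: the origin (TCP) lies between the finger pads, 19 mm behind the fingertips; this is the grasp point; z points along the fingers, y is the line along which they close (so a half turn about z gives the same grasp; the last joint's range is limited). The gripper opens to 85 mm and grips with 20 to 120 N. Pads are 22 mm wide; open, the fingers measure 114 mm over their backs; the gripper's body (76 mm by 85 mm) begins 54 mm behind the grasp point. The pads swing forward as they close: fully open they stand 13 mm farther back than shut.
Start: joints at [1.236, 0.332, -0.065, 1.46, 0.022, 1.35, -0.088], TCP at [0.192, -0.595, 0.25] pointing down, gripper open.
Joint ranges: [-2.6, 2.6], [-0.5, 2.12], [-1.47, 1.34], [0.16, 2.42], [-1.27, 4.41], [0.06, 2.06], [-2.6, 2.6]. Speed limits (rad/s): [2.22, 2.22, 2.79, 2.79, 3.14, 3.14, 3.14].

## Interface

Orientations are given as a unit quaternion [x, y, z, w].
In Python, from rig import manip gives the robot as it stands.
- The arm moves only by the tool move_arm, never from a script. Its argument "rows" is a list of rows, each an object with "dp": the shift along the tool's x, y, z in cm, a list of three; "roll": the turn about the tool's z in degrees; "grip": the closure, from 0 (fully open) to 1 (shut). In form: [{"dp": [tx, ty, tz], "roll": roll, "grip": grip}, ...]. A call has exactly 5 rows; each row is the pose to reach, as a shift and turn from the pose commanded when the call began, along the tool's axes at that moment; what a row does not reach only later rows make up. A row lasts 1/12 s, in which the tool goes at most 41.7 mm and 7.16 degrees, less where a joint would pass 70% of its speed; a pose out of reach is approached as far as the arm can. A call with a gripper value outside its range is refused whole. The fingers move at their own pace and stop on an object; "newtons" is the grip in N (left out, the last holds). Time passes only in rows, so rows that repeat a pose let the fingers close, or fill a call up. It gives the time, the measured TCP pose, the force, the opening and the grip force at its end, in the units of the state.
- manip.observe(): the state, without advancing time (a new reading comes with each control period).
- manip.grab_frame(name): name is "scene" or "top" or "wrist"; returns the picture (420x560x3 uint8, red, green, blue); there is no depth.
- manip.calibration(name): a dict with "fx", "fy", "cx", "cy" (pixels), "R" (3x3) and "t" (3): a world point X has camera coordinates R X + t; the wrist camera has in their place "T_tool_cam" (4x4, takes a point from camera to tool coordinates, whose origin is the TCP and whose axes are the flange's). Camera axes: x right, y down, z forward; pixel columns grow to the right and rows downward; lengths in m; the calibration is good to about 2 mm. A picture is of the moment at which its call begins: read the wrist's pose just before it. calibration takes no time and is no camera call.
- manip.close_job(): hands the job in; it is judged then, once.
The state is a dict: "time": time; "joints": joint angles; "joint_velocities": joint speeds; "effort": joint torques, N m; "position": TCP position; "ee_rot": TCP orientation; "contact_force": force on the tool from outside, world axes, zero at the start; "moment": the same for the moment, N m; "grip_width": finger opening in m; "grasp_force": force on a finger pad.
Only numpy, scipy, OpenCV 4.12 (cv2) and the standard library are available. Lean on these libraries where they do the work, as an engineer would, in place of code of your own. Each camera call takes 0.05 s, during which the arm holds its last target. There are 200 camera calls.

## Task

One culture tub on the clean bench has been left open: tell the colleague who watches over the camera. Press the call button on the grey console all the way down and let it go, then point straight down at the middle of the open tub with the fingertips a few centimetres above its rim and stay there for two seconds, then point in the same way at the middle of the loose lid that fits that tub, stay there for two seconds and finish while still pointing at it. Touch and move nothing but the call button and its console, leave the lamp knob as it is set, and do not bring the fingertips down over any other tub, box or lid.

Things in the scene. Friction and masses are not known exactly. Their poses are not given: they have to be found in the camera images.
- tub_open: the open tub: round, frosted white plastic, empty, no lid on; 92 mm across the foot, 114 mm across the rim, 80 mm high, walls 3 mm; loose. Origin at the centre of its underside, z up. The three containers (this tub, the closed tub, the square box) stand in a row, far from the robot, in any order
- tub_open_mouth (a point): centre of the open tub's mouth, at rim height, 80 mm above the bench; z up
- lid_round: the lid that fits the open tub: a round disc lying flat on the bench, frosted white plastic, 118 mm across, 10 mm high at its raised rim (8 mm inside); loose. Origin at the centre of its underside, z up. The three loose lids and the console lie in a row nearer to the robot, in any order
- lid_small: a lid too small for the tub: round, frosted white plastic, 76 mm across, 10 mm high, flat on the bench, loose; origin at the centre of its underside
- lid_square: a square lid of no use to the tub: frosted white plastic, 98 x 98 mm, 10 mm high, flat on the bench, loose; origin at the centre of its underside
- tub_closed: a round tub of the same kind with its lid on: frosted white plastic, 118 mm across the lid, 84 mm high in all; loose; origin at the centre of its underside
- box_square: a square box with its lid on: frosted white plastic, 98 x 98 mm across the lid, 112 mm high; loose; origin at the centre of its underside
- console: low grey control box fixed to the bench, 100 mm (its x) by 150 mm (its y) by 30 mm high, with the round call button on top at its +y end (38 mm from the middle) and the lamp knob at its -y end (38 mm from the middle); origin at the centre of its underside
- call_button_top (a point): centre of the top of the call button, a bare-metal round push button 36 mm across in a black housing; pressed straight down; this point moves with it
- call_button (a joint): travel of the call button in m: 0 out, 0.006 fully down; a spring pushes it back, about 5 N hold it fully down
- lamp_knob_mark (a point): a point on the black lamp knob (38 mm across, with a bar grip), 14 mm off its axis, turning with it; the knob must stay as it is set
- marker: black and grey marker pen, 130 mm long (its x), 14 mm thick, lying between two containers; loose; origin under its middle
- forceps: steel forceps, about 130 mm long (its x), 20 mm wide, 5 mm high, lying between two containers; loose; origin under its middle
- bottle: clear glass bottle, 72 mm across, 150 mm high, at the right-hand end of the work; loose; origin at the centre of its underside

How it is judged:
By the outcome, as a careful person would: the job done as asked, in the order asked, and still so for the second after the job is handed in, with the robot touching nothing.
It also fails if it takes over 51 s, if anything falls off the work surface, if the arm or the gripper's body presses on something with over 40 N, if the wrist force passes 120 N, or if a joint passes its speed limit or range.

## Working session

There is one attempt and no reset: what is moved stays moved. The work goes in short steps, Python scripts to look and compute and a tool call to move; the robot and the scene stay as the last step left them, time stands still between calls to the robot, and variables do not carry over. Pictures are saved under pics/ and viewed, at most 10 in all, crops included, and the job is handed in when it is done.

Besides the shell and the picture viewer there is one more tool, called after "Request:" as name(argument=value, ...) on one line, values as JSON. move_arm: Moves the arm, as the interface text tells. Its arguments: {"type":"object","properties":{"rows":{"type":"array","items":{"type":"object","properties":{"dp":{"type":"array","items":{"type":"number"}},"roll":{"type":"number"},"grip":{"type":"number"}}}},"newtons":{"type":"number"}},"required":["rows"]}

```bash
mkdir -p pics; python3 - <<'E'
from rig import manip
import cv2
s=manip.observe();print({k:s[k] for k in("time","position","ee_rot","grip_width")})
for n in("scene","top"):
    cv2.imwrite(f"pics/{n}.png",manip.grab_frame(n)[:,:,::-1]);c=manip.calibration(n);print(n,c)
E
```

```text
{'time': 0.0, 'position': array([ 0.1916289 , -0.59454128,  0.24922307]), 'ee_rot': array([ 9.87866380e-01,  1.55304669e-01, -1.40384932e-04, -6.75322543e-04]), 'grip_width': 0.08506467689718868}
scene {'fx': 421.56154219978316, 'fy': 421.56154219978316, 'cx': 280.0582546508083, 'cy': 213.78291337631407, 'R': array([[ 0.60156765,  0.79882066, -0.00138188],
       [ 0.67713085, -0.51084299, -0.5296539 ],
       [-0.4238044 ,  0.31768694, -0.84821273]]), 't': array([-0.2788952 , -0.35562966,  1.47724695])}
top {'fx': 412.7284695239099, 'fy': 412.7284695239099, 'cx': 274.50917962050573, 'cy': 206.0384035494016, 'R': array([[-6.86814037e-04, -9.99536352e-01, -3.04402577e-02],
       [-9.87139944e-01,  5.54375804e-03, -1.59762318e-01],
       [ 1.59856997e-01,  2.99390673e-02, -9.86686066e-01]]), 't': array([-0.03828929,  0.5757538 ,  0.87933601])}
```

View pics/top.png

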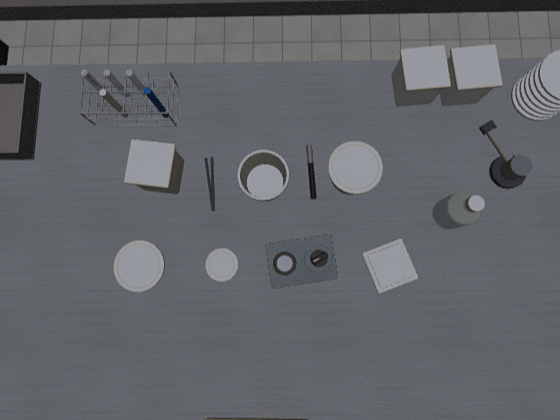

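View pics/scene.png

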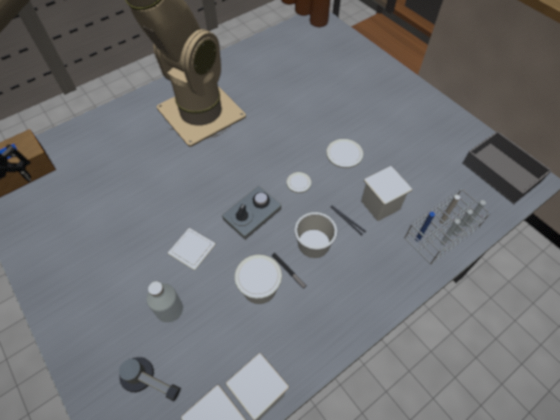

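The top view shows the open tub at (263,176), the closed tub at (356,167) and the square box at (151,164). The console's metal button is at (285,263) and its knob at (319,257). The large round lid is at (139,265) and the small lid at (222,265). The scene view agrees: tub (316,232), button (261,199), large lid (345,153).

```bash
cat > h.py <<'E'
import numpy as np, cv2
from rig import manip
def ray(n,uv):
    c=manip.calibration(n);d=np.array([(uv[0]-c["cx"])/c["fx"],(uv[1]-c["cy"])/c["fy"],1])
    R=np.array(c["R"]);return -R.T@c["t"],R.T@d
def plane(n,uv,z):
    o,d=ray(n,uv);return o+d*(z-o[2])/d[2]
def tri(a,b):
    o,d=ray("top",a);p,e=ray("scene",b)
    s=np.linalg.lstsq(np.c_[d,-e],p-o,rcond=None)[0];q,r=o+d*s[0],p+e*s[1]
    return (q+r)/2,np.linalg.norm(q-r)
def blob(n,box,th):
    im=cv2.cvtColor(cv2.imread(f"pics/{n}.png"),cv2.COLOR_BGR2GRAY);u0,v0,u1,v1=box
    m=(im[v0:v1,u0:u1]>th).astype(np.uint8)
    c=max(cv2.findContours(m,0,2)[0],key=cv2.contourArea)
    return c[:,0,:]+np.array([u0,v0])
E
python3 - <<'E'
from h import *
def circ(n,box,th,z):
    c=blob(n,box,th);P=np.array([plane(n,p,z)[:2] for p in cv2.convexHull(c.astype(np.int32))[:,0,:]],np.float32)
    (x,y),r=cv2.minEnclosingCircle(P);e=cv2.fitEllipse(P*1000)
    print(n,box,"circ",round(x,4),round(y,4),"d",round(2*r,4),"ell",np.round(e[0],1),np.round(e[1],1))
circ("top",(105,232,172,300),120,.01);circ("scene",(318,132,372,172),140,.01)
circ("top",(230,145,297,208),105,.08);circ("scene",(288,208,342,258),125,.08)
circ("top",(200,245,243,286),120,.01)
circ("top",(322,135,390,200),120,.084)
for th in (100,130): circ("top",(272,250,298,276),th,.04);circ("scene",(250,188,273,211),th,.04)
a=cv2.fitEllipse(blob("top",(272,250,298,276),110))[0];b=cv2.fitEllipse(blob("scene",(250,188,273,211),130))[0]
print(a,b,tri(a,b)); print("knob",plane("top",(319,258),.045))
t=cv2.imread("pics/top.png")[140:300,100:340];s=cv2.imread("pics/scene.png")[130:260,200:380]
cv2.imwrite("pics/c.png",np.vstack([cv2.resize(t[95:160,130:240],(550,325),interpolation=2),cv2.resize(s[40:110,10:130],(550,270),interpolation=2)]))
c=manip.calibration("wrist");print(c)
E
```

```text
top (105, 232, 172, 300) circ 0.4449 0.2751 d 0.1183 ell [444.9 274.8] [116.4 117.8]
scene (318, 132, 372, 172) circ 0.4445 0.276 d 0.1225 ell [444.3 276.2] [121.1 121.5]
top (230, 145, 297, 208) circ 0.6412 -0.0149 d 0.1156 ell [641.3 -15.3] [113.6 114.8]
scene (288, 208, 342, 258) circ 0.6586 -0.0261 d 0.1711 ell [656.  -16.2] [144.1 178. ]
top (200, 245, 243, 286) circ 0.4473 0.0822 d 0.077 ell [447.4  82.8] [74.6 76.4]
top (322, 135, 390, 200) circ 0.6552 -0.2161 d 0.1181 ell [ 655.2 -216. ] [116.9 117.4]
top (272, 250, 298, 276) circ 0.4492 -0.061 d 0.0353 ell [449.3 -61. ] [34.  34.5]Traceback (most recent call last):
  File "<stdin>", line 10, in <module>
  File "<stdin>", line 4, in circ
cv2.error: OpenCV(4.12.0) /io/opencv/modules/imgproc/src/shapedescr.cpp:361: error: (-201:Incorrect size of input array) There should be at least 5 points to fit the ellipse in function 'fitEllipseNoDirect'
```

Request:
move_arm(rows=[{"dp":[2.0,-2.1,0],"roll":0,"grip":1},{"dp":[4.7,-4.9,0],"roll":0,"grip":1},{"dp":[7.4,-7.8,0],"roll":0,"grip":1},{"dp":[10.1,-10.6,0],"roll":0,"grip":1},{"dp":[12.8,-13.4,0],"roll":0,"grip":1}], newtons=20)

```text
time: 0.52
position: [0.2728, -0.4262, 0.2496]
ee_rot: [0.988, 0.155, -0.0, -0.0]
contact_force: [0.7, -0.8, -0.5]
grip_width: 0.0257
grasp_force: 0.0
```

Request:
move_arm(rows=[{"dp":[2.7,-2.8,0],"roll":0,"grip":1},{"dp":[5.4,-5.7,0],"roll":0,"grip":1},{"dp":[8.1,-8.5,0],"roll":0,"grip":1},{"dp":[10.8,-11.3,0],"roll":0,"grip":1},{"dp":[13.5,-14.2,0],"roll":0,"grip":1}])

```text
time: 0.93
position: [0.3576, -0.2497, 0.2499]
ee_rot: [0.988, 0.155, -0.0, 0.0]
contact_force: [0.2, -0.9, -0.0]
grip_width: 0.0003
grasp_force: 0.0
```

Request:
move_arm(rows=[{"dp":[2.7,-2.8,0],"roll":0,"grip":1},{"dp":[5.4,-5.7,0],"roll":0,"grip":1},{"dp":[8.0,-8.5,0],"roll":0,"grip":1},{"dp":[10.5,-11.0,0],"roll":0,"grip":1},{"dp":[12.0,-12.6,0],"roll":0,"grip":1}])

```text
time: 1.35
position: [0.434, -0.091, 0.2501]
ee_rot: [0.988, 0.157, 0.0, -0.0]
contact_force: [1.3, -0.4, -1.1]
grip_width: 0.0001
grasp_force: 0.0
```

```bash
python3 - <<'E'
from h import *
s=manip.observe();print({k:s[k] for k in("time","position","ee_rot","grip_width","joints","contact_force")})
im=manip.grab_frame("wrist");cv2.imwrite("pics/w1.png",im[:,:,::-1]);print(manip.calibration("wrist"))
E
```

```text
{'time': 1.35, 'position': array([ 0.4339546 , -0.09101747,  0.25010482]), 'ee_rot': array([ 9.87604587e-01,  1.56962036e-01,  3.05234284e-04, -7.96309478e-05]), 'grip_width': 8.204949915401891e-05, 'joints': array([ 0.72395802, -0.04743527, -0.59324058,  1.8838169 , -0.02787962,
        1.29667643, -1.11679527]), 'contact_force': array([ 1.32758019, -0.43211031, -1.09794165])}
{'fx': 340.5558477204322, 'fy': 340.5558477204322, 'cx': 279.3621923033745, 'cy': 214.01604920707499, 'T_tool_cam': array([[ 9.17988766e-04, -9.56237131e-01, -2.92591363e-01,
         7.46482928e-02],
       [ 9.99999548e-01,  9.50046480e-04,  3.25321628e-05,
        -2.85876269e-04],
       [ 2.46866933e-04, -2.92591261e-01,  9.56237571e-01,
        -1.23728058e-01],
       [ 0.00000000e+00,  0.00000000e+00,  0.00000000e+00,
         1.00000000e+00]])}
```

View pics/w1.png

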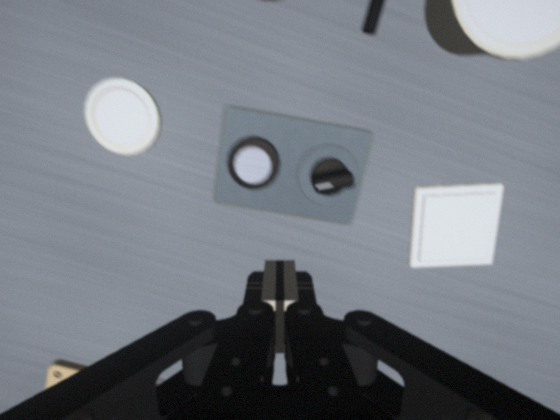

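The wrist view shows the button at (253,162), the knob at (330,178) and the shut fingertips at (280,265). I'll cross-check the button position with the wrist view.

```bash
python3 - <<'E'
from h import *
from scipy.spatial.transform import Rotation as Ro
s=manip.observe();p=s["position"];c=manip.calibration("wrist");T=c["T_tool_cam"]
im=manip.grab_frame("wrist");cv2.imwrite("pics/w2.png",im[:,:,::-1])
M=np.eye(4);M[:3,:3]=Ro.from_quat(s["ee_rot"]).as_matrix();M[:3,3]=p;M=M@T
e=cv2.fitEllipse(blob("w2",(225,135,280,190),130));print(e)
d=M[:3,:3]@np.array([(e[0][0]-c["cx"])/c["fx"],(e[0][1]-c["cy"])/c["fy"],1]);o=M[:3,3]
a=cv2.fitEllipse(blob("top",(272,250,298,276),110))[0];o2,d2=ray("top",a)
for z in(.035,.04,.045):
  print(z,o+d*(z-o[2])/d[2],plane("top",a,z))
k=np.linalg.lstsq(np.c_[d,-d2],o2-o,rcond=None)[0];print(o+d*k[0],o2+d2*k[1],p,s["ee_rot"])
b=np.array([.449,-.061,.25]);print("tool delta cm",Ro.from_quat(s["ee_rot"]).inv().apply(b-p)*100)
E
```

```text
((257.2960205078125, 168.85189819335938), (35.259605407714844, 35.87977981567383), 132.3526153564453)
0.035 [ 0.4455403  -0.06093206  0.035     ] [ 0.44976133 -0.06077689  0.035     ]
0.04 [ 0.4464277  -0.06098648  0.04      ] [ 0.44964217 -0.06081486  0.04      ]
0.045 [ 0.44731511 -0.0610409   0.045     ] [ 0.44952302 -0.06085283  0.045     ]
[ 0.44925839 -0.06116007  0.05594927] [ 0.44926205 -0.060936    0.05595106] [ 0.43506076 -0.08814269  0.25018301] [ 9.87321424e-01  1.58731510e-01  6.82623623e-04 -4.97399025e-04]
tool delta cm [ 2.17440705 -2.14056792  0.02321383]
```

Request:
move_arm(rows=[{"dp":[1.0,-1.0,1],"roll":0,"grip":1},{"dp":[2.0,-2.0,3],"roll":0,"grip":1},{"dp":[2.2,-2.2,6],"roll":0,"grip":1},{"dp":[2.2,-2.2,9],"roll":0,"grip":1},{"dp":[2.2,-2.2,10],"roll":0,"grip":1}])

```text
time: 1.87
position: [0.4448, -0.0675, 0.1463]
ee_rot: [0.988, 0.155, -0.002, -0.001]
contact_force: [-0.9, -0.0, -0.6]
grip_width: 0.0002
grasp_force: 0.0
```

Request:
move_arm(rows=[{"dp":[0,0,0],"roll":0,"grip":1},{"dp":[0,0,0],"roll":0,"grip":1},{"dp":[0,0,0],"roll":0,"grip":1},{"dp":[0,0,0],"roll":0,"grip":1},{"dp":[0,0,0],"roll":0,"grip":1}])

```text
time: 2.28
position: [0.4479, -0.0674, 0.1513]
ee_rot: [0.988, 0.155, 0.001, 0.001]
contact_force: [1.0, -0.0, -0.4]
grip_width: 0.0
grasp_force: 0.0
```

```bash
python3 - <<'E'
from h import *
from scipy.spatial.transform import Rotation as Ro
s=manip.observe();p=s["position"];c=manip.calibration("wrist");T=c["T_tool_cam"]
im=manip.grab_frame("wrist");cv2.imwrite("pics/w3.png",im[:,:,::-1])
M=np.eye(4);M[:3,:3]=Ro.from_quat(s["ee_rot"]).as_matrix();M[:3,3]=p;M=M@T
print(p,s["ee_rot"],manip.observe()["position"])
# predicted button pixel
for z in(.04,.05):
  q=np.linalg.inv(M)@np.array([.449,-.061,z,1]);print(c["fx"]*q[0]/q[2]+c["cx"],c["fy"]*q[1]/q[2]+c["cy"])
b=np.array([.449,-.061,.25]);print("tool delta cm",Ro.from_quat(s["ee_rot"]).inv().apply(b-p)*100)
E
```

```text
[ 0.44788675 -0.06740979  0.15128136] [9.87902285e-01 1.55073563e-01 9.65224231e-04 5.78453410e-04] [ 0.44770626 -0.06733855  0.15103107]
271.5425192064003 213.88550872518766
271.2428681826886 218.07560675585864
tool delta cm [ 0.31941946 -0.56180293 -9.87214736]
```

View pics/w3.png

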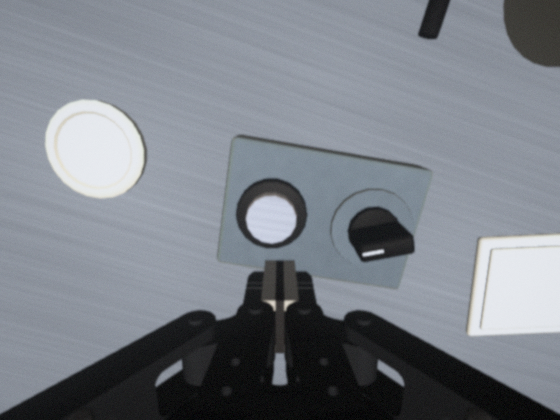

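The button sits at (271,218), which matches the prediction for a top at about 0.05 m. Next I correct sideways and lower to just above it.

Request:
move_arm(rows=[{"dp":[0.2,-0.4,1],"roll":0,"grip":1},{"dp":[0.3,-0.6,2.5],"roll":0,"grip":1},{"dp":[0.3,-0.6,4.5],"roll":0,"grip":1},{"dp":[0.3,-0.6,6],"roll":0,"grip":1},{"dp":[0.3,-0.6,6.7],"roll":0,"grip":1}])

```text
time: 2.75
position: [0.4471, -0.0599, 0.0809]
ee_rot: [0.988, 0.155, -0.001, -0.001]
contact_force: [0.3, 0.2, 0.2]
grip_width: -0.0003
grasp_force: 0.0
```

Request:
move_arm(rows=[{"dp":[0,0,0],"roll":0,"grip":1},{"dp":[0,0,0],"roll":0,"grip":1},{"dp":[0,0,0],"roll":0,"grip":1},{"dp":[0,0,0],"roll":0,"grip":1},{"dp":[0,0,0],"roll":0,"grip":1}])

```text
time: 3.17
position: [0.4487, -0.0606, 0.0837]
ee_rot: [0.988, 0.155, 0.001, 0.0]
contact_force: [-0.6, 0.5, -0.2]
grip_width: 0.0001
grasp_force: 0.0
```

```bash
python3 - <<'E'
from h import *
print(manip.observe()["position"])
im=manip.grab_frame("wrist");cv2.imwrite("pics/w4.png",im[:,:,::-1]);t=manip.grab_frame("top");s=manip.grab_frame("scene")
cv2.imwrite("pics/w4.png",np.hstack([cv2.resize(im[150:420,130:430],(400,360))[:,:,::-1],cv2.resize(s[150:240,200:300],(400,360),interpolation=2)[:,:,::-1]]))
E
```

```text
[ 0.44870213 -0.06057577  0.08374271]
```

View pics/w4.png

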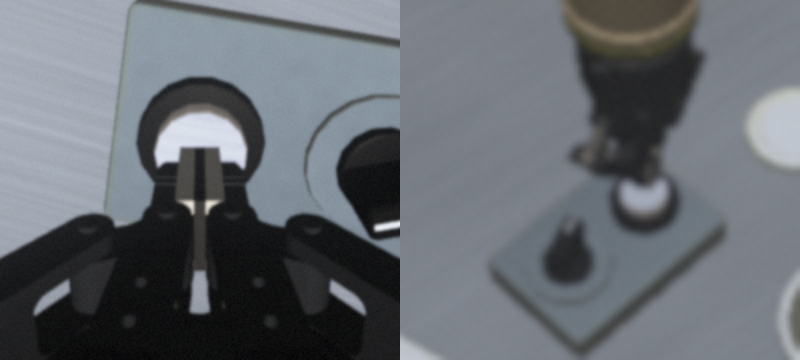

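The shut fingers are centred on the button with the knob clear. Now I press slowly, watching the force.

Request:
move_arm(rows=[{"dp":[0,0,0.3],"roll":0,"grip":1},{"dp":[0,0,0.6],"roll":0,"grip":1},{"dp":[0,0,0.9],"roll":0,"grip":1},{"dp":[0,0,1.1],"roll":0,"grip":1},{"dp":[0,0,1.2],"roll":0,"grip":1}])

```text
time: 3.73
position: [0.4479, -0.0604, 0.0705]
ee_rot: [0.988, 0.155, -0.0, -0.0]
contact_force: [-1.4, 0.1, 2.4]
grip_width: -0.0001
grasp_force: 0.8
```

Request:
move_arm(rows=[{"dp":[0,0,0.1],"roll":0,"grip":1},{"dp":[0,0,0.2],"roll":0,"grip":1},{"dp":[0,0,0.3],"roll":0,"grip":1},{"dp":[0,0,0.4],"roll":0,"grip":1},{"dp":[0,0,0.4],"roll":0,"grip":1}])

```text
time: 4.15
position: [0.448, -0.0604, 0.0669]
ee_rot: [0.988, 0.155, -0.0, -0.0]
contact_force: [-3.1, 0.2, 4.2]
grip_width: 0.0001
grasp_force: 1.8
```

Request:
move_arm(rows=[{"dp":[0,0,0.1],"roll":0,"grip":1},{"dp":[0,0,0.2],"roll":0,"grip":1},{"dp":[0,0,0.3],"roll":0,"grip":1},{"dp":[0,0,0.3],"roll":0,"grip":1},{"dp":[0,0,0.3],"roll":0,"grip":1}])

```text
time: 4.57
position: [0.4482, -0.0605, 0.0646]
ee_rot: [0.988, 0.155, -0.0, 0.0]
contact_force: [-7.5, 0.6, 15.9]
grip_width: -0.0002
grasp_force: 7.6
```

Force jumped to 16 N, well over the 5 N needed, so the button is at its stop. Release straight up.

Request:
move_arm(rows=[{"dp":[0,0,0.05],"roll":0,"grip":1},{"dp":[0,0,0.05],"roll":0,"grip":1},{"dp":[0,0,-0.5],"roll":0,"grip":1},{"dp":[0,0,-1.2],"roll":0,"grip":1},{"dp":[0,0,-2.5],"roll":0,"grip":1}])

```text
time: 4.98
position: [0.4478, -0.0604, 0.0886]
ee_rot: [0.988, 0.155, -0.0, -0.0]
contact_force: [-1.1, -0.5, -0.6]
grip_width: -0.0001
grasp_force: 0.0
```

Request:
move_arm(rows=[{"dp":[0,0,-2],"roll":0,"grip":1},{"dp":[0,0,-5],"roll":0,"grip":1},{"dp":[0,0,-8],"roll":0,"grip":1},{"dp":[0,0,-10],"roll":0,"grip":1},{"dp":[0,0,-10.5],"roll":0,"grip":1}])

```text
time: 5.4
position: [0.4501, -0.0606, 0.1977]
ee_rot: [0.988, 0.155, 0.003, 0.001]
contact_force: [1.2, -0.1, 0.6]
grip_width: -0.0002
grasp_force: 0.0
```

```bash
python3 - <<'E'
from h import *
from scipy.spatial.transform import Rotation as Ro
s=manip.observe();print(s["position"],s["time"]);R=Ro.from_quat([.98789,.1552,0,0])
print(R.inv().apply(np.array([.6413,-.0152,.19])-s["position"])*100)
a,b=np.array([.6413,-.0152,.25]),np.array([.4447,.2753,.25]);print(R.inv().apply(b-a)*100)
E
```

```text
[ 0.45011452 -0.06056971  0.1977169 ] 5.4
[19.58874476  1.54404195  0.77169042]
[ -9.80510984 -33.67904276   0.        ]
```

Request:
move_arm(rows=[{"dp":[3,0.2,0],"roll":0,"grip":1},{"dp":[6.5,0.5,0],"roll":0,"grip":1},{"dp":[10,0.8,0],"roll":0,"grip":1},{"dp":[13.5,1.1,0],"roll":0,"grip":1},{"dp":[16.5,1.4,0],"roll":0,"grip":1}])

```text
time: 5.82
position: [0.6114, -0.0227, 0.1929]
ee_rot: [0.988, 0.155, -0.0, -0.0]
contact_force: [-0.6, -0.2, 0.2]
grip_width: 0.0003
grasp_force: 0.0
```

Request:
move_arm(rows=[{"dp":[2,0.1,0],"roll":0,"grip":1},{"dp":[3,0.1,0],"roll":0,"grip":1},{"dp":[3.1,0.1,0],"roll":0,"grip":1},{"dp":[3.1,0.1,1.5],"roll":0,"grip":1},{"dp":[3.1,0.1,3],"roll":0,"grip":1}])

```text
time: 6.23
position: [0.6395, -0.0145, 0.1638]
ee_rot: [0.988, 0.155, 0.001, 0.0]
contact_force: [0.3, -0.1, -0.5]
grip_width: -0.0003
grasp_force: 0.0
```

Request:
move_arm(rows=[{"dp":[0,0,1],"roll":0,"grip":1},{"dp":[0,0,2],"roll":0,"grip":1},{"dp":[0,0,3],"roll":0,"grip":1},{"dp":[0,0,3.4],"roll":0,"grip":1},{"dp":[0,0,3.4],"roll":0,"grip":1}])

```text
time: 6.65
position: [0.6387, -0.0148, 0.1289]
ee_rot: [0.988, 0.155, -0.001, -0.0]
contact_force: [0.6, -0.2, 0.7]
grip_width: 0.0001
grasp_force: 0.0
```

```bash
python3 - <<'E'
from h import *
from scipy.spatial.transform import Rotation as Ro
s=manip.observe();print(s["position"],s["time"]);R=Ro.from_quat([.98789,.1552,0,0])
print(R.inv().apply(np.array([.6413,-.0152,.129])-s["position"])*100)
im=manip.grab_frame("wrist");t=manip.grab_frame("scene")
cv2.imwrite("pics/w5.png",np.hstack([cv2.resize(im,(400,300))[:,:,::-1],cv2.resize(t[150:270,240:400],(400,300))[:,:,::-1]]))
E
```

```text
[ 0.63872883 -0.01477293  0.12893657] 6.65
[ 0.23163551  0.1194914  -0.00634273]
```

View pics/w5.png

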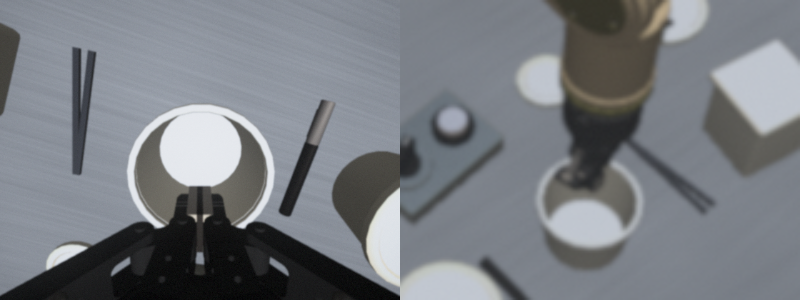

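The fingers point down into the open tub. Its rim circle is centred at about (200,170) in the left panel, and the console button is back out. I nudge 2 mm and hold for over 2 s.

Request:
move_arm(rows=[{"dp":[0.2,0.1,0],"roll":0,"grip":1},{"dp":[0.2,0.1,0],"roll":0,"grip":1},{"dp":[0.2,0.1,0],"roll":0,"grip":1},{"dp":[0.2,0.1,0],"roll":0,"grip":1},{"dp":[0.2,0.1,0],"roll":0,"grip":1}])

```text
time: 7.17
position: [0.6416, -0.0149, 0.1302]
ee_rot: [0.988, 0.155, 0.0, 0.0]
contact_force: [0.4, 0.2, -0.4]
grip_width: 0.0002
grasp_force: 0.0
```

Request:
move_arm(rows=[{"dp":[0,0,0],"roll":0,"grip":1},{"dp":[0,0,0],"roll":0,"grip":1},{"dp":[0,0,0],"roll":0,"grip":1},{"dp":[0,0,0],"roll":0,"grip":1},{"dp":[0,0,0],"roll":0,"grip":1}])

```text
time: 7.58
position: [0.6415, -0.0149, 0.13]
ee_rot: [0.988, 0.155, -0.0, 0.0]
contact_force: [-0.8, 0.5, -0.6]
grip_width: 0.0003
grasp_force: 0.0
```

Request:
move_arm(rows=[{"dp":[0,0,0],"roll":0,"grip":1},{"dp":[0,0,0],"roll":0,"grip":1},{"dp":[0,0,0],"roll":0,"grip":1},{"dp":[0,0,0],"roll":0,"grip":1},{"dp":[0,0,0],"roll":0,"grip":1}])

```text
time: 8.0
position: [0.6415, -0.015, 0.13]
ee_rot: [0.988, 0.155, 0.0, 0.0]
contact_force: [0.5, 0.3, 0.1]
grip_width: -0.0001
grasp_force: 0.0
```

Request:
move_arm(rows=[{"dp":[0,0,0],"roll":0,"grip":1},{"dp":[0,0,0],"roll":0,"grip":1},{"dp":[0,0,0],"roll":0,"grip":1},{"dp":[0,0,0],"roll":0,"grip":1},{"dp":[0,0,0],"roll":0,"grip":1}])

```text
time: 8.42
position: [0.6415, -0.015, 0.13]
ee_rot: [0.988, 0.155, -0.0, 0.0]
contact_force: [0.2, 0.4, 0.2]
grip_width: 0.0002
grasp_force: 0.0
```

Request:
move_arm(rows=[{"dp":[0,0,0],"roll":0,"grip":1},{"dp":[0,0,0],"roll":0,"grip":1},{"dp":[0,0,0],"roll":0,"grip":1},{"dp":[0,0,0],"roll":0,"grip":1},{"dp":[0,0,0],"roll":0,"grip":1}])

```text
time: 8.83
position: [0.6415, -0.0149, 0.13]
ee_rot: [0.988, 0.155, -0.0, 0.0]
contact_force: [-0.2, 0.0, 0.2]
grip_width: -0.0001
grasp_force: 0.0
```

Request:
move_arm(rows=[{"dp":[0,0,0],"roll":0,"grip":1},{"dp":[0,0,0],"roll":0,"grip":1},{"dp":[0,0,0],"roll":0,"grip":1},{"dp":[0,0,0],"roll":0,"grip":1},{"dp":[0,0,0],"roll":0,"grip":1}])

```text
time: 9.25
position: [0.6415, -0.0149, 0.13]
ee_rot: [0.988, 0.155, 0.0, 0.0]
contact_force: [0.7, 0.0, 0.2]
grip_width: -0.0002
grasp_force: 0.0
```

Request:
move_arm(rows=[{"dp":[0,0,0],"roll":0,"grip":1},{"dp":[0,0,0],"roll":0,"grip":1},{"dp":[0,0,0],"roll":0,"grip":1},{"dp":[0,0,0],"roll":0,"grip":1},{"dp":[0,0,0],"roll":0,"grip":1}])

```text
time: 9.67
position: [0.6415, -0.0149, 0.13]
ee_rot: [0.988, 0.155, 0.0, 0.0]
contact_force: [-0.0, 0.5, 0.1]
grip_width: 0.0001
grasp_force: 0.0
```

Request:
move_arm(rows=[{"dp":[0,0,-1],"roll":0,"grip":1},{"dp":[0,0,-4],"roll":0,"grip":1},{"dp":[0,0,-7],"roll":0,"grip":1},{"dp":[0,0,-9.5],"roll":0,"grip":1},{"dp":[0,0,-11],"roll":0,"grip":1}])

```text
time: 10.08
position: [0.6423, -0.0146, 0.2443]
ee_rot: [0.988, 0.155, 0.002, 0.0]
contact_force: [1.1, 0.6, -0.5]
grip_width: -0.0
grasp_force: 0.0
```

Request:
move_arm(rows=[{"dp":[-0.7,-2.4,0],"roll":0,"grip":1},{"dp":[-1.7,-5.9,0],"roll":0,"grip":1},{"dp":[-2.8,-9.6,0],"roll":0,"grip":1},{"dp":[-3.9,-13.4,0],"roll":0,"grip":1},{"dp":[-5.0,-17.2,0],"roll":0,"grip":1}])

```text
time: 10.5
position: [0.54, 0.1348, 0.2409]
ee_rot: [0.988, 0.155, 0.0, 0.0]
contact_force: [1.3, 0.6, 0.5]
grip_width: -0.0
grasp_force: 0.0
```

Request:
move_arm(rows=[{"dp":[-1.1,-3.8,0],"roll":0,"grip":1},{"dp":[-2.2,-7.5,0],"roll":0,"grip":1},{"dp":[-3.2,-11,0],"roll":0,"grip":1},{"dp":[-4.2,-14.4,0],"roll":0,"grip":1},{"dp":[-4.8,-16.5,0],"roll":0,"grip":1}])

```text
time: 10.92
position: [0.4421, 0.2792, 0.2412]
ee_rot: [0.988, 0.157, 0.001, -0.0]
contact_force: [0.4, 0.1, -0.7]
grip_width: -0.0002
grasp_force: 0.0
```

Request:
move_arm(rows=[{"dp":[0,0,0],"roll":0,"grip":1},{"dp":[0,0,0],"roll":0,"grip":1},{"dp":[0,0,2],"roll":0,"grip":1},{"dp":[0,0,5],"roll":0,"grip":1},{"dp":[0,0,7],"roll":0,"grip":1}])

```text
time: 11.33
position: [0.4456, 0.2741, 0.1686]
ee_rot: [0.988, 0.154, -0.0, 0.001]
contact_force: [-0.5, -0.7, 0.5]
grip_width: -0.0001
grasp_force: 0.0
```

```bash
python3 - <<'E'
from h import *
from scipy.spatial.transform import Rotation as Ro
s=manip.observe();print(s["position"],s["time"]);R=Ro.from_quat([.98789,.1552,0,0])
print(R.inv().apply(np.array([.4447,.2755,.064])-s["position"])*100,s["ee_rot"])
E
```

```text
[0.44564595 0.27406829 0.16855843] 11.3333
[-0.0461364  -0.16528042 10.45584288] [ 9.88044869e-01  1.54165718e-01 -9.37090409e-06  5.17837158e-04]
```

Request:
move_arm(rows=[{"dp":[0,-0.1,2],"roll":0,"grip":1},{"dp":[0,-0.1,4.5],"roll":0,"grip":1},{"dp":[0,-0.1,7],"roll":0,"grip":1},{"dp":[0,-0.1,9],"roll":0,"grip":1},{"dp":[0,-0.1,10.2],"roll":0,"grip":1}])

```text
time: 11.75
position: [0.4448, 0.2748, 0.066]
ee_rot: [0.988, 0.154, -0.001, 0.001]
contact_force: [0.3, -0.2, -0.7]
grip_width: 0.0002
grasp_force: 0.0
```

Request:
move_arm(rows=[{"dp":[0,0,0],"roll":0,"grip":1},{"dp":[0,0,0],"roll":0,"grip":1},{"dp":[0,0,0],"roll":0,"grip":1},{"dp":[0,0,0],"roll":0,"grip":1},{"dp":[0,0,0],"roll":0,"grip":1}])

```text
time: 12.17
position: [0.4453, 0.277, 0.0691]
ee_rot: [0.988, 0.155, 0.001, -0.0]
contact_force: [-0.5, -0.8, -0.3]
grip_width: 0.0
grasp_force: 0.0
```

```bash
python3 - <<'E'
from h import *
print(manip.observe()["position"])
im=manip.grab_frame("wrist");t=manip.grab_frame("top")
cv2.imwrite("pics/w6.png",np.hstack([cv2.resize(im,(400,300))[:,:,::-1],cv2.resize(t,(400,300))[:,:,::-1]]))
E
```

```text
[0.44525527 0.27696945 0.06910526]
```

View pics/w6.png

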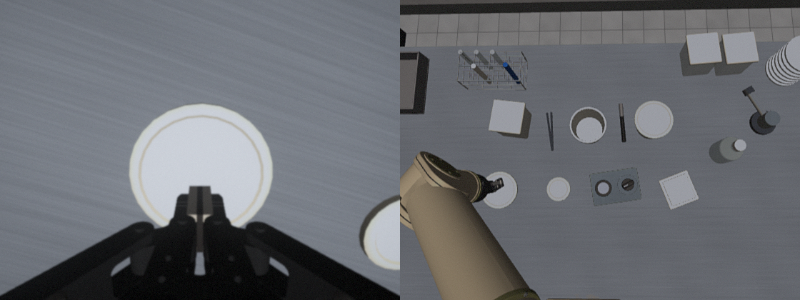

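The fingertips are over the big round lid, which is centred at (200,170) in the left panel, and nothing else has moved. I lower 1 cm and hold for more than 2 s.

Request:
move_arm(rows=[{"dp":[0,0.1,0.3],"roll":0,"grip":1},{"dp":[0,0.1,0.7],"roll":0,"grip":1},{"dp":[0,0.1,1.0],"roll":0,"grip":1},{"dp":[0,0.1,1.0],"roll":0,"grip":1},{"dp":[0,0.1,1.0],"roll":0,"grip":1}])

```text
time: 12.68
position: [0.4446, 0.2757, 0.0576]
ee_rot: [0.988, 0.155, -0.0, 0.0]
contact_force: [-0.2, 0.1, -0.3]
grip_width: 0.0002
grasp_force: 0.0
```

Request:
move_arm(rows=[{"dp":[0,0,0],"roll":0,"grip":1},{"dp":[0,0,0],"roll":0,"grip":1},{"dp":[0,0,0],"roll":0,"grip":1},{"dp":[0,0,0],"roll":0,"grip":1},{"dp":[0,0,0],"roll":0,"grip":1}])

```text
time: 13.1
position: [0.4449, 0.2757, 0.058]
ee_rot: [0.988, 0.155, 0.0, 0.0]
contact_force: [0.2, 0.1, 0.1]
grip_width: -0.0003
grasp_force: 0.0
```

Request:
move_arm(rows=[{"dp":[0,0,0],"roll":0,"grip":1},{"dp":[0,0,0],"roll":0,"grip":1},{"dp":[0,0,0],"roll":0,"grip":1},{"dp":[0,0,0],"roll":0,"grip":1},{"dp":[0,0,0],"roll":0,"grip":1}])

```text
time: 13.52
position: [0.4449, 0.2757, 0.058]
ee_rot: [0.988, 0.155, 0.0, 0.0]
contact_force: [0.4, -0.1, 0.4]
grip_width: 0.0003
grasp_force: 0.0
```

Request:
move_arm(rows=[{"dp":[0,0,0],"roll":0,"grip":1},{"dp":[0,0,0],"roll":0,"grip":1},{"dp":[0,0,0],"roll":0,"grip":1},{"dp":[0,0,0],"roll":0,"grip":1},{"dp":[0,0,0],"roll":0,"grip":1}])

```text
time: 13.93
position: [0.4449, 0.2757, 0.058]
ee_rot: [0.988, 0.155, 0.0, 0.0]
contact_force: [-0.8, -0.1, -0.2]
grip_width: 0.0
grasp_force: 0.0
```

Request:
move_arm(rows=[{"dp":[0,0,0],"roll":0,"grip":1},{"dp":[0,0,0],"roll":0,"grip":1},{"dp":[0,0,0],"roll":0,"grip":1},{"dp":[0,0,0],"roll":0,"grip":1},{"dp":[0,0,0],"roll":0,"grip":1}])

```text
time: 14.35
position: [0.4449, 0.2758, 0.058]
ee_rot: [0.988, 0.155, 0.0, 0.0]
contact_force: [0.2, -0.2, -1.1]
grip_width: 0.0002
grasp_force: 0.0
```

Request:
move_arm(rows=[{"dp":[0,0,0],"roll":0,"grip":1},{"dp":[0,0,0],"roll":0,"grip":1},{"dp":[0,0,0],"roll":0,"grip":1},{"dp":[0,0,0],"roll":0,"grip":1},{"dp":[0,0,0],"roll":0,"grip":1}])

```text
time: 14.77
position: [0.4449, 0.2757, 0.058]
ee_rot: [0.988, 0.155, 0.0, 0.0]
contact_force: [-0.0, 0.0, -0.4]
grip_width: 0.0001
grasp_force: 0.0
```

Request:
move_arm(rows=[{"dp":[0,0,0],"roll":0,"grip":1},{"dp":[0,0,0],"roll":0,"grip":1},{"dp":[0,0,0],"roll":0,"grip":1},{"dp":[0,0,0],"roll":0,"grip":1},{"dp":[0,0,0],"roll":0,"grip":1}])

```text
time: 15.18
position: [0.4449, 0.2757, 0.058]
ee_rot: [0.988, 0.155, 0.0, 0.0]
contact_force: [0.2, -0.5, -0.4]
grip_width: -0.0005
grasp_force: 0.0
```

```bash
python3 -c "
from rig import manip
print(manip.observe()['position']);print(manip.close_job())"
```

```text
[0.44489737 0.2757277  0.05798884]
the job is handed in; nothing more can be done
None
```

I pressed the call button to its stop and released it, held over the open tub for more than 2 s, then held over its matching lid for more than 2 s, and handed the job in at about 15 s, still pointing there; no verdict was returned.

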